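# Lean the beech cabinet door against the low board

### The arm

A 7-joint arm with a two-finger parallel gripper is mounted at the origin on the work surface. World frame = base frame: x ahead of the robot, y to its left, z up, the work surface at z = 0. Lengths are in mm, angles in rad, forces in N, time in s.
With the tool pointing down it reaches from about 425 to 950 mm from the base axis. Payload 16.7 kg.
Tool frame: the origin (TCP) lies at the very end of the fingers, on their centre line; the grasp point (between the pads) lies 19 mm behind it; z points along the fingers, y is the line along which they close (so a half turn about z gives the same grasp; the last joint's range is limited). The gripper opens to 94 mm and grips with 3 to 60 N. Pads are 16 mm wide; open, the fingers measure 119 mm over their backs; the gripper's body (75 mm by 177 mm) begins 78 mm behind the grasp point.
Start: joints at [-1.298, 0.426, 0.074, 1.606, -0.034, 1.111, -0.067], TCP at [276.346, 615.798, 205.467] pointing down, gripper open.
Joint ranges: [-2.85, 2.85], [-0.5, 2.14], [-1.23, 1.37], [0.21, 2.46], [-1.02, 4.16], [0.16, 2.05], [-2.73, 2.73]. Speed limits (rad/s): [1.89, 1.89, 2.39, 2.39, 3.01, 3.01, 3.01].

### API

Orientations are given as a unit quaternion [x, y, z, w].
In Python, from rig import env gives the robot as it stands.
- The arm moves only by the tool jog_arm, never from a script. Its argument "rows" is text: rows parted by semicolons, each of 7 numbers parted by spaces: the shift along the tool's x, y, z in mm, then the turn, a rotation vector about the tool's x, y, z in degrees, then the closure in counts, from 0 (fully open) to 255 (shut). In form: x y z rx ry rz grip; .... A call has 1 to 12 rows; each row shifts and turns the commanded pose from where the row before left it, along the tool's axes as they then stand; what a row does not reach is not made up. A row lasts 1/12 s, in which the tool goes at most 41.7 mm and 7.16 degrees, less where a joint would pass 70% of its speed; a pose out of reach is approached as far as the arm can. A call is refused whole if a number of a shift passes 41.7 or a number of a turn 7.16, either way. A call with a gripper value outside its range is refused whole. The fingers move at their own pace and stop on an object; "grip_force" is the grip in N (left out, the last holds). Time passes only in rows, so rows that do not move let the fingers close. It gives the time, the measured TCP pose, the force, the opening and the grip force at its end, in the units of the state.
- env.read_state(): the state, without advancing time (a new reading comes with each control period).
- env.camera(name): name is "scene" or "top" or "wrist"; returns a dict with "color" (384x512x3 uint8, red, green, blue), "vfov" (degrees; the focal length in pixels is half the picture's height over the tangent of half this angle, whatever the lens; pixels are square), "cx", "cy" (the principal point, pixels), "eye" and "attitude" of the camera in the world. Camera axes: x right, y up, looking along -z (the intrinsics and any distortion apply to the point x, -y, -z); pixel columns grow to the right and rows downward; lengths in mm; the calibration is good to about 2 mm. A picture is of the moment at which its call begins. There is no depth.
- env.hand_in(): hands the job in; it is judged then, once.
Trained networks look in a picture, given as the dict that the camera call returned (one of the last four; its "shot" number tells which), for a name from the list of things; names that differ only in an ending like _2 or _b are one class to them, and where a whole thing is asked for, a point or a joint stands for the part that bears it (a point fixed in the world has none). Each returns a list of dicts, best first, with "score" (0 to 1); they miss things now and then, are a little off and sometimes report something else, mostly with a low value. They report only what shows in the picture. A call takes as long as a camera call. They do not tell look-alikes from the thing itself.
- env.boxes_of(thing, picture): "at" ([x, y, z] in mm, in the coordinates of the camera as it stood for that picture, good to about 4 mm: the middle of the surface that is visible of it).
- env.tip_of(thing, picture): "at" ([x, y, z] in mm, in the coordinates of the camera as it stood for that picture, good to about 4 mm: a listed point, or the origin of a listed thing).
The state is a dict: "t": time; "joint_pos": joint angles; "joint_velocities": joint speeds; "joint_efforts": joint torques, N m; "tool_pos": TCP position; "eef_rot": TCP orientation; "ft_force": force on the tool from outside, world axes, zero at the start; "wrist_torque": the same for the moment, N m; "finger_gap": opening from 0.0 (shut) to 1.0 (fully open); "gripper_force": force on a finger pad.
Only numpy, scipy, OpenCV 4.12 (cv2) and the standard library are available. Lean on these libraries where they do the work, as an engineer would, in place of code of your own. Each camera call takes 0.05 s, during which the arm holds its last target. There are 200 camera calls.

### The job

Lift the beech cabinet door out of the grey slotted rack and lean it against the front face of the low plywood board on the bench: foot edge on the bench top, about the middle of the board and parallel to it, knob side facing out, leaning back about 15 degrees so that it stands by itself. Leave the white door standing in the rack.

Things in the scene. Friction and masses are not known exactly. Their poses are not given: they have to be found in the camera images.
- beech_door: The door to lean: honey-coloured beech, 14 mm thick (own x), 140 wide (own y), 180 tall (own z), about 0.25 kg. Origin: centre of its underside. Round wooden knob (26 mm across, 22 mm proud) on the own +x face at y=+45, z=90 mm; the -x face is the flat back. Starts upright in a rack slot, underside 6 mm above the bench; pinch it across its thickness by the top edge and pull straight up.
- white_door: Bystander: a door of the same size and axes, painted white with a brass knob, standing in the rack's other slot. Leave it there.
- board: Low upright plywood board fixed to the bench: 18 mm thick, 240 wide (own y), 95 high. Origin: foot of its front face, mid width, on the bench top (z = 0). The front face, to lean on, looks along own +x; the bench before it is bare. Board thickness and two braces 60 mm high (at y = -85 and +85 mm) lie behind, to x = -68 mm.
- rack: Fixed grey-painted rack, 190 mm (own x) by 160 (own y), 40 high, origin at the centre of its underside. Two slots along own y at x = -55 and +55 mm, 16 mm wide, floor at 6 mm, hold the doors, whose axes are parallel to the rack's. Which door is in which slot varies; rack and board may swap sides of the bench.
Things that resemble listed ones, but are neither listed nor needed, are in the scene too. Several things have the shape of the beech_door; the one meant has the colours described above.

How it is judged:
By the outcome, as a careful person would: the job done as asked, in the order asked, and still so for the second after the job is handed in, with the robot touching nothing.
It also fails if it takes over 48 s, if anything falls off the work surface, if the arm or the gripper's body presses on something with over 40 N, if the wrist force passes 120 N, or if a joint passes its speed limit or range.

## Working session

There is one attempt and no reset: what is moved stays moved. The work goes in short steps, Python scripts to look and compute and a tool call to move; the robot and the scene stay as the last step left them, time stands still between calls to the robot, and variables do not carry over. Pictures are saved under pics/ and viewed, at most 10 in all, crops included, and the job is handed in when it is done.

Besides the shell and the picture viewer there is one more tool, called after ">>>" as a command line: name --argument value ..., lists and objects as JSON in quotes. jog_arm: Moves the arm, as the interface text tells. Its arguments: {"type":"object","properties":{"rows":{"type":"string"},"grip_force":{"type":"number"}},"required":["rows"]}

```bash
mkdir -p pics; cat > h.py <<'E'
import numpy as np, cv2
from scipy.spatial.transform import Rotation as R
from rig import env
def att(p):
    a=np.array(p["attitude"],float)
    return a if a.shape==(3,3) else R.from_quat(a).as_matrix()
def w(p,at): return np.array(p["eye"])+att(p)@np.array(at)
def proj(p,X):
    c=att(p).T@(np.array(X)-np.array(p["eye"])); f=192/np.tan(np.radians(p["vfov"])/2)
    return np.array([p["cx"]+f*c[0]/-c[2], p["cy"]-f*c[1]/-c[2]])
def ray(p,u,v,z):
    f=192/np.tan(np.radians(p["vfov"])/2)
    d=att(p)@np.array([(u-p["cx"])/f,-(v-p["cy"])/f,-1]); e=np.array(p["eye"])
    return e+d*(z-e[2])/d[2]
def save(p,n): cv2.imwrite(f"pics/{n}.png",p["color"][:,:,::-1])
E
python3 - <<'E'
from h import *
ps={}
for n in("scene","top"):
    p=env.camera(n); ps[n]=p
    print(n,{k:v for k,v in p.items() if k!="color"})
    for t in("beech_door","white_door","board","rack"):
        for f in("boxes_of","tip_of"):
            for d in getattr(env,f)(t,p)[:4]:
                X=w(p,d["at"]); print(t,f,round(d["score"],2),X.round(0),proj(p,X).round(0))
cv2.imwrite("pics/a.png",np.vstack([cv2.resize(ps[n]["color"],(400,300)) for n in ps])[:,:,::-1])
save(ps["scene"],"s0");save(ps["top"],"t0")
print(env.read_state())
E
```

```text
scene {'vfov': 54.14830790163435, 'cx': 251.9272076517446, 'cy': 191.9342189609828, 'eye': array([1100.88524437,  -39.8357518 ,  588.25157621]), 'attitude': array([0.27581022, 0.3014197 , 0.65560758, 0.63502251]), 'shot': 1}
beech_door boxes_of 0.66 [ 488. -205.  154.] [187. 148.]
beech_door boxes_of 0.6 [ 383. -371.  113.] [126. 136.]
beech_door tip_of 0.8 [ 363. -377.   -3.] [137. 170.]
white_door boxes_of 0.72 [ 597. -186.  126.] [189. 196.]
white_door tip_of 0.85 [ 593. -185.    8.] [198. 237.]
board boxes_of 0.66 [466. 205.  59.] [382. 180.]
board tip_of 0.89 [471. 209.  -0.] [379. 202.]
rack boxes_of 0.56 [ 623. -180.   40.] [196. 238.]
top {'vfov': 51.75460189155227, 'cx': 261.0015293693954, 'cy': 188.46216615504198, 'eye': array([333.47467502, -89.99158332, 943.96456976]), 'attitude': array([ 0.05953163, -0.04717922, -0.69837187,  0.71169294]), 'shot': 2}
beech_door boxes_of 0.96 [ 475. -203.  163.] [325. 179.]
beech_door boxes_of 0.58 [ 363. -375.  137.] [409. 237.]
beech_door tip_of 0.55 [ 480. -206.    5.] [317. 188.]
white_door boxes_of 0.87 [ 584. -180.  149.] [313. 128.
[... 293 characters left out ...]
68,  0.42605384,  0.07387621,  1.60604951, -0.0341017 ,
        1.11076098, -0.0670837 ]), 'joint_velocities': array([ 0.00069236,  0.0001815 ,  0.00044672, -0.00138286, -0.00072   ,
       -0.00049228,  0.00223367]), 'joint_efforts': array([ 8.26202231e-04, -9.35511017e+01,  3.66402648e+00, -4.54533184e+01,
       -4.89892031e-02,  1.36673305e-02,  4.80229676e-05]), 'tool_pos': array([276.34233023, 615.78683063, 205.47500916]), 'eef_rot': array([ 2.09359976e-01,  9.77838637e-01, -3.59914885e-06, -2.39754496e-05]), 'ft_force': array([-0.03102326,  0.22583487, -0.29875714]), 'wrist_torque': array([-0.00152701, -0.00298161, -0.04896429]), 'gripper_force': 0.0, 'finger_gap': 1.0019181122963017}
```

View pics/s0.png

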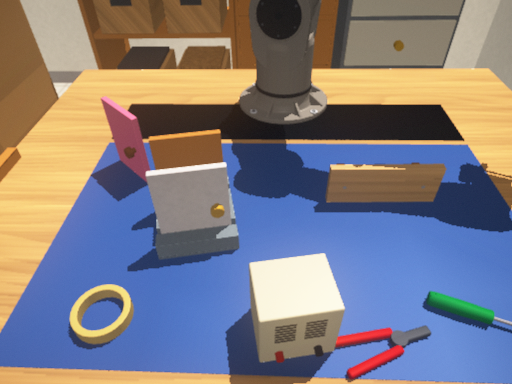

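View pics/t0.png

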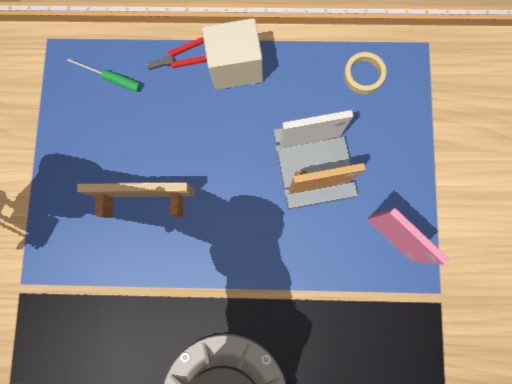

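Candidates for the beech door are the honey-brown one in the rack (scene 187,148; top 325,179) and the pink one beside the rack (scene 126,136; top 409,237). The one in the rack fits because of its colour and its slot. I'll confirm it with an enlarged crop.

```bash
python3 - <<'E'
import cv2,numpy as np
s=cv2.imread("pics/s0.png");t=cv2.imread("pics/t0.png")
A=cv2.resize(s[120:260,140:250],(395,500),interpolation=cv2.INTER_CUBIC)
B=cv2.resize(t[100:212,265:375],(395,400),interpolation=cv2.INTER_CUBIC)
C=cv2.resize(t[165:225,65:205],(395,170),interpolation=cv2.INTER_CUBIC)
o=np.zeros((580,795,3),np.uint8);o[:500,:395]=A;o[:400,400:]=B;o[405:575,400:]=C
cv2.imwrite("pics/c.png",o)
E
```

```text
(no output)
```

View pics/c.png

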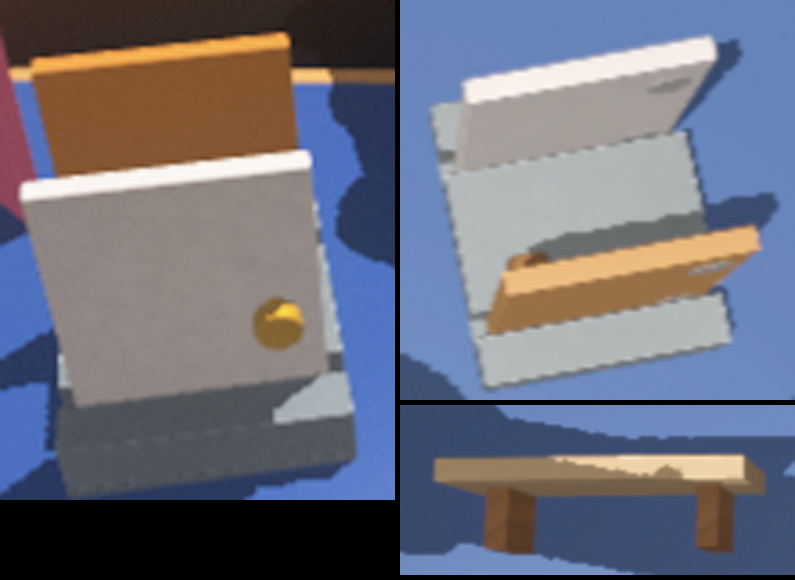

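The crop confirms the rack candidate: honey-beech with its knob just visible at (525,262) in the top crop, on the +x side. The other two doors are the white one (scene 189,196) and the pink look-alike. Next I'll get the yaws.

```bash
python3 - <<'E'
from h import *
p=env.camera("top"); q=env.camera("scene")
def seg(n,a,b,z,p=p):
    A,B=ray(p,*a,z),ray(p,*b,z); d=A-B; print(n,A.round(1),B.round(1),"len",np.linalg.norm(d).round(1),"yaw",np.degrees(np.arctan2(-d[0],d[1])).round(2))
seg("beech front",(293.4,176.2),(363.9,163.8),186)
seg("beech back",(294.8,182.3),(365.3,169.4),186)
seg("board front top",(77.4,184.1),(187,182.6),95)
g=cv2.cvtColor(q["color"],6)
# scene view board front face: edges per column
for u in (335,350,370,390,410,430): 
    col=g[150:215,u].astype(int); print(u,[150+i for i in np.argsort(-abs(np.diff(col)))[:5]], end=' ')
hsv=cv2.cvtColor(q["color"],cv2.COLOR_RGB2HSV); 
m=((hsv[...,0]<30)&(hsv[...,1]>50)).astype(np.uint8); m[:155]=0;m[215:]=0;m[:,:320]=0;m[:,450:]=0
c=max(cv2.findContours(m,0,2)[0],key=cv2.contourArea); a=cv2.approxPolyDP(c,3,True)[:,0]; print(a.tolist())
for z in(0,95): print(z,[ray(q,*x,z).round(0).tolist() for x in a])
E
```

```text
beech front [ 474. -138.  186.] [ 500.8 -275.   186. ] len 139.5 yaw 11.11
beech back [ 462.  -140.8  186. ] [ 489.8 -277.5  186. ] len 139.4 yaw 11.5
board front top [465.1 328.5  95. ] [472.6  87.9  95. ] len 240.7 yaw 1.79
335 [np.int64(169), np.int64(211), np.int64(168), np.int64(163), np.int64(212)] 350 [np.int64(169), np.int64(163), np.int64(211), np.int64(168), np.int64(212)] 370 [np.int64(169), np.int64(164), np.int64(168), np.int64(211), np.int64(210)] 390 [np.int64(166), np.int64(169), np.int64(211), np.int64(168), np.int64(167)] 410 [np.int64(163), np.int64(162), np.int64(200), np.int64(201), np.int64(164)] 430 [np.int64(163), np.int64(201), np.int64(164), np.int64(162), np.int64(200)] [[445, 168], [443, 164], [330, 165], [326, 201], [432, 200]]
0 [[346.0, 397.0, 0.0], [329.0, 398.0, 0.0], [337.0, 114.0, 0.0], [471.0, 90.0, 0.0], [464.0, 329.0, 0.0]]
95 [[468.0, 327.0, 95.0], [454.0, 327.0, 95.0], [461.0, 90.0, 95.0], [573.0, 69.0, 95.0], [567.0, 270.0, 95.0]]
```

>>> jog_arm --rows "0 0 -12 0 0 6.8 0;0 0 -12 0 0 6.8 0;0 0 -12 0 0 6.8 0;0 0 -12 0 0 6.8 0;0 0 -12 0 0 6.8 0;0 0 -12 0 0 6.8 0;0 0 -12 0 0 6.8 0;0 0 -12 0 0 6.8 0;0 0 0 0 0 0 0"

```text
t: 1.75
tool_pos: [276.7, 616.6, 303.9]
eef_rot: [0.636, 0.772, 0.001, -0.001]
ft_force: [-0.0, 0.2, 0.4]
finger_gap: 0.997
gripper_force: 0.0
```

```bash
cat >> h.py <<'E'
def go(T,yaw=None):
    s=env.read_state(); M=R.from_quat(s["eef_rot"]).as_matrix(); d=M.T@(np.array(T)-s["tool_pos"])
    print("t",s["t"],"pos",s["tool_pos"].round(1),"j",s["joint_pos"].round(2),"ydir",np.degrees(np.arctan2(M[1,1],M[0,1])).round(2),"z",M[:,2].round(3),"F",s["ft_force"].round(1),"gap",round(s["finger_gap"],3))
    print("tool shift",d.round(1),"len",np.linalg.norm(d).round(1)); return M,s
E
python3 -c "
from h import *
go([481.6,-207.8,300])"
```

```text
t 1.75 pos [276.7 616.6 303.9] j [-1.44  0.37  0.27  1.5  -0.1   1.29 -0.97] ydir 11.07 z [ 0.001  0.003 -1.   ] F [-0.   0.2  0.4] gap 0.997
tool shift [-848.4   42.8    1.6] len 849.5
```

>>> jog_arm --rows "-35 4 0 0 0 0 0;-35 4 0 0 0 0 0;-35 4 0 0 0 0 0;-35 4 0 0 0 0 0;-35 4 0 0 0 0 0;-35 4 0 0 0 0 0;-35 4 0 0 0 0 0;-35 4 0 0 0 0 0;-35 4 0 0 0 0 0;-35 4 0 0 0 0 0;-35 4 0 0 0 0 0;-35 4 0 0 0 0 0"

```text
t: 2.75
tool_pos: [406.6, 211.8, 301.0]
eef_rot: [0.631, 0.776, 0.0, 0.0]
ft_force: [1.0, -0.5, -0.4]
finger_gap: 1.0
gripper_force: 0.0
```

```bash
python3 -c "
from h import *
go([481.6,-207.8,300])"
```

```text
t 2.75 pos [406.6 211.8 301. ] j [-1.12 -0.05  0.49  1.97  0.02  1.22 -0.44] ydir 11.71 z [ 0.  0. -1.] F [ 1.  -0.5 -0.4] gap 1.0
tool shift [-426.1  -11.8    1. ] len 426.3
```

>>> jog_arm --rows "-35 6 0 0 0 0 0;-35 6 0 0 0 0 0;-35 6 0 0 0 0 0;-35 0 0 0 0 0 0;-35 0 0 0 0 0 0;-35 0 0 0 0 0 0;-35 -4 0 0 0 0 0;-35 -5 0 0 0 0 0;-35 -5 0 0 0 0 0;-35 -5 0 0 0 0 0;-35 -5 0 0 0 0 0;-35 -5 0 0 0 0 0"

```text
t: 3.75
tool_pos: [478.7, -201.8, 301.3]
eef_rot: [0.631, 0.776, 0.0, 0.0]
ft_force: [0.4, 0.5, -0.7]
finger_gap: 1.002
gripper_force: 0.0
```

```bash
python3 - <<'E'
from h import *
go([481.6,-207.8,300])
p=env.camera("wrist")
for d in env.boxes_of("beech_door",p)[:3]: X=w(p,d["at"]); print(round(d["score"],2),X.round(0),proj(p,X).round(0))
y=np.radians(11.3);u=np.array([np.cos(y),np.sin(y),0]);v=np.array([-np.sin(y),np.cos(y),0]);c=np.array([481.6,-207.8,186])
for a,b in((7,70),(7,-70),(-7,-70),(-7,70)): print(proj(p,c+a*u+b*v).round(0))
save(p,"w1")
E
```

```text
t 3.75 pos [ 478.7 -201.8  301.3] j [-0.65  0.11  1.02  1.87 -0.1   1.21  0.61] ydir 11.74 z [ 0.001  0.    -1.   ] F [ 0.4  0.5 -0.7] gap 1.002
tool shift [-6.4  1.6  1.3] len 6.8
0.7 [ 412. -333.  100.] [185. 250.]
0.65 [ 483. -189.  184.] [263. 171.]
[266. 115.]
[264. 256.]
[250. 256.]
[250. 115.]
```

View pics/w1.png

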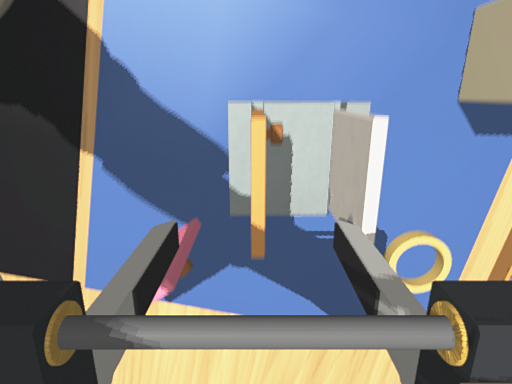

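The wrist view shows the beech top edge at columns 251–266, rows 108–259, which agrees with my prediction. Descending.

>>> jog_arm --rows "-6 1.5 10 0 0 0.4 0;0 0 20 0 0 0 60;0 0 20 0 0 0 60;0 0 20 0 0 0 60;0 0 20 0 0 0 60;0 0 20 0 0 0 60;0 0 20 0 0 0 60;0 0 12 0 0 0 60;0 0 9 0 0 0 60;0 0 0 0 0 0 60;0 0 0 0 0 0 60" --grip_force 12

```text
t: 4.77
tool_pos: [481.8, -205.9, 150.7]
eef_rot: [0.636, 0.772, -0.0, -0.0]
ft_force: [0.7, 0.5, 0.4]
finger_gap: 0.768
gripper_force: 0.0
```

>>> jog_arm --rows "0 0 0 0 0 0 255;0 0 0 0 0 0 255;0 0 0 0 0 0 255;0 0 0 0 0 0 255;0 0 0 0 0 0 255;0 0 0 0 0 0 255;0 0 0 0 0 0 255;0 0 0 0 0 0 255"

```text
t: 5.43
tool_pos: [481.7, -205.8, 150.5]
eef_rot: [0.636, 0.772, -0.0, -0.0]
ft_force: [0.6, 1.1, -0.7]
finger_gap: 0.236
gripper_force: 0.0
```

```bash
python3 -c "
from h import *
go([481.6,-207.8,150])"
```

```text
t 5.4333 pos [ 481.7 -205.8  150.5] j [-0.47  0.35  0.92  2.04 -0.35  0.92  0.83] ydir 11.03 z [-0.  0. -1.] F [ 0.6  1.1 -0.7] gap 0.236
tool shift [-2.  -0.5  0.5] len 2.1
```

>>> jog_arm --rows "0 0 0 0 0 0 255;0 0 0 0 0 0 255;0 0 0 0 0 0 255;0 0 0 0 0 0 255"

```text
t: 5.77
tool_pos: [481.8, -205.8, 150.5]
eef_rot: [0.636, 0.772, -0.0, 0.0]
ft_force: [-0.1, 1.2, -0.4]
finger_gap: 0.15
gripper_force: 12.0
```

>>> jog_arm --rows "0 0 0 0 0 0 255;0 0 0 0 0 0 255;0 0 0 0 0 0 255" --grip_force 35

```text
t: 6.02
tool_pos: [481.7, -205.8, 150.5]
eef_rot: [0.636, 0.772, -0.0, 0.0]
ft_force: [0.8, 0.0, -1.2]
finger_gap: 0.145
gripper_force: 35.0
```

>>> jog_arm --rows "0 0 -5 0 0 0 255;0 0 -10 0 0 0 255;0 0 -10 0 0 0 255;0 0 -10 0 0 0 255;0 0 -10 0 0 0 255;0 0 -15 0 0 0 255;0 0 -15 0 0 0 255;0 0 -15 0 0 0 255;0 0 -15 0 0 0 255;0 0 -15 0 0 0 255;0 0 -15 0 0 0 255;0 0 -15 0 0 0 255"

```text
t: 7.02
tool_pos: [481.4, -206.0, 302.0]
eef_rot: [0.636, 0.772, 0.0, 0.0]
ft_force: [0.3, 0.2, -1.6]
finger_gap: 0.146
gripper_force: 35.0
```

```bash
python3 - <<'E'
from h import *
go([475,215,300])
p=env.camera("wrist"); save(p,"w2")
E
```

```text
t 7.0167 pos [ 481.4 -206.   302. ] j [-0.64  0.13  1.04  1.86 -0.12  1.22  0.62] ydir 11.0 z [ 0.  0. -1.] F [ 0.3  0.2 -1.6] gap 0.146
tool shift [414.5  74.1   2.1] len 421.1
```

View pics/w2.png

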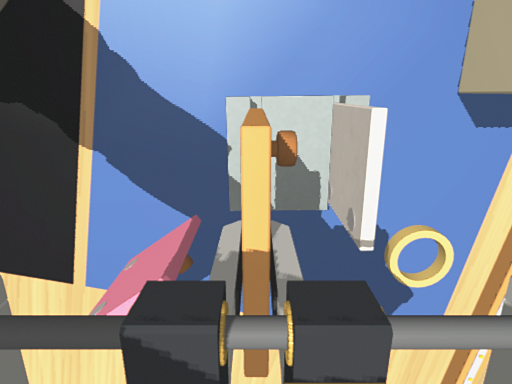

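The beech door is held well and the white door is undisturbed. Carrying it to the front of the board.

>>> jog_arm --rows "15 5 0 0 0 0 255;30 9 0 0 0 0 255;33 10 0 0 0 0 255;36 11 0 0 0 0 255;36 12 0 0 0 0 255;36 12 0 0 0 0 255;36 12 0 0 0 0 255;36 12 0 0 0 0 255;36 12 0 0 0 0 255;36 11 0 0 0 0 255;33 10 0 0 0 0 255;30 9 0 0 0 0 255"

```text
t: 8.07
tool_pos: [528.9, 206.1, 300.7]
eef_rot: [0.635, 0.772, 0.0, -0.0]
ft_force: [1.0, 0.9, -1.3]
finger_gap: 0.15
gripper_force: 35.0
```

>>> jog_arm --rows "7 2 0 0 0 3 255;0 0 0 0 0 3 255;0 0 0 0 0 3.2 255;0 0 0 -3 0 0 255;0 0 0 -3 0 0 255;0 0 0 -3 0 0 255;0 0 0 -3 0 0 255;0 0 0 -3 0 0 255;0 0 0 0 0 0 255;0 0 0 0 0 0 255"

```text
t: 8.9
tool_pos: [529.1, 211.3, 300.8]
eef_rot: [0.689, 0.713, 0.094, 0.09]
ft_force: [-0.2, -0.0, -1.9]
finger_gap: 0.148
gripper_force: 35.0
```

```bash
cat > pl.py <<'E'
from h import *
y=np.radians(1.75);n=np.array([np.cos(y),np.sin(y),0]);t=np.array([-np.sin(y),np.cos(y),0]);F=np.array([468.5,209,0])
T=F-5.1*n+2*t+[0,0,141.4]
def rep(off=0,up=0):
    M,s=go(T+off*n+[0,0,up])
    d=s["tool_pos"]-T; print("rel to target n,t,z",(d@n).round(1),(d@t).round(1),d[2].round(1),"tilt",np.degrees(np.arcsin(M[:,2]@n)).round(2),"roll",np.degrees(np.arcsin(M[:,2]@t)).round(2))
    print("tool axes n->",(M.T@n).round(3),"t->",(M.T@t).round(3),"z->",(M.T@[0,0,1]).round(3))
E
python3 -c "
from pl import *
rep(45,0)"
```

```text
t 8.9 pos [529.1 211.3 300.8] j [-1.32  0.01  0.76  1.95  0.15  0.97 -0.6 ] ydir 1.88 z [ 0.257  0.01  -0.966] F [-0.2 -0.  -1.9] gap 0.148
tool shift [  1.4 -61.  148.7] len 160.7
rel to target n,t,z 65.8 -1.6 159.4 tilt 14.91 roll 0.11
tool axes n-> [-0.003  0.966  0.257] t-> [1.    0.002 0.002] z-> [ 0.001  0.257 -0.966]
```

>>> jog_arm --rows "1.6 -6 15 0 0 0 255;0 -6 15 0 0 0 255;0 -6 15 0 0 0 255;0 -6 15 0 0 0 255;0 -6 15 0 0 0 255;0 -6 15 0 0 0 255;0 -6 15 0 0 0 255;0 -6 15 0 0 0 255;0 -6 14 0 0 0 255;0 -6 10 0 0 0 255;0 0 0 0 0 0 255;0 0 0 0 0 0 255"

```text
t: 9.9
tool_pos: [509.7, 211.5, 145.7]
eef_rot: [0.69, 0.712, 0.093, 0.091]
ft_force: [0.6, -0.2, -1.9]
finger_gap: 0.146
gripper_force: 35.0
```

```bash
python3 - <<'E'
from pl import *
rep(10,4)
p=env.camera("scene"); save(p,"s3"); cv2.imwrite("pics/s3c.png",cv2.resize(p["color"][90:240,290:490],(800,600),interpolation=2)[:,:,::-1])
E
```

```text
t 9.9 pos [509.7 211.5 145.7] j [-1.25  0.2   0.73  2.17 -0.01  0.59 -0.5 ] ydir 1.79 z [ 0.258  0.006 -0.966] F [ 0.6 -0.2 -1.9] gap 0.146
tool shift [  0.8 -35.2  -9. ] len 36.3
rel to target n,t,z 46.3 -0.8 4.3 tilt 14.94 roll -0.09
tool axes n-> [-0.     0.966  0.258] t-> [ 1.     0.001 -0.002] z-> [-0.002  0.258 -0.966]
```

View pics/s3c.png

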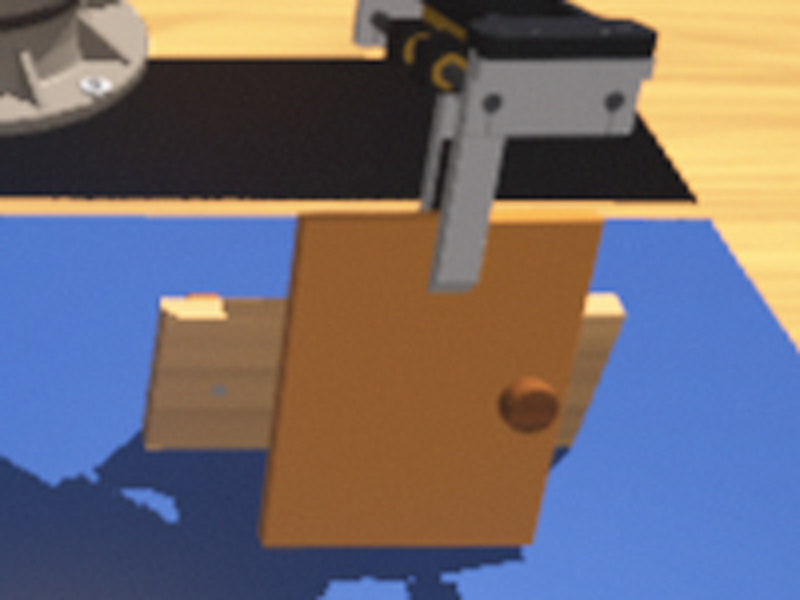

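The door hangs in front of the middle of the board, knob facing out and tilted about 15°. Closing in on the board.

>>> jog_arm --rows "0 -4 -1 0 0 0 255;0 -4 -1 0 0 0 255;0 -4 -1 0 0 0 255;0 -4 -1 0 0 0 255;0 -4 -1 0 0 0 255;0 -4 -1 0 0 0 255;0 -4 -1 0 0 0 255;0 -4 -1 0 0 0 255;0 -4 -1 0 0 0 255;0 -2 -0.5 0 0 0 255;0 0 0 0 0 0 255;0 0 0 0 0 0 255"

```text
t: 10.95
tool_pos: [470.0, 210.9, 145.3]
eef_rot: [0.69, 0.712, 0.094, 0.091]
ft_force: [-0.7, 0.3, -2.1]
finger_gap: 0.15
gripper_force: 35.0
```

>>> jog_arm --rows "0 -1 -0.3 0 0 0 255;0 -1 -0.3 0 0 0 255;0 -1 -0.3 0 0 0 255;0 -1 -0.3 0 0 0 255;0 0 0 0 0 0 255;0 0 0 0 0 0 255"

```text
t: 11.45
tool_pos: [465.8, 210.7, 145.3]
eef_rot: [0.69, 0.712, 0.094, 0.091]
ft_force: [0.2, -0.4, -2.5]
finger_gap: 0.146
gripper_force: 35.0
```

>>> jog_arm --rows "0 -0.5 -0.1 0 0 0 255;0 -0.5 -0.1 0 0 0 255;0 -0.5 -0.1 0 0 0 255;0 0 0 0 0 0 255;0 0 0 0 0 0 255"

```text
t: 11.87
tool_pos: [464.4, 210.6, 145.3]
eef_rot: [0.69, 0.712, 0.094, 0.091]
ft_force: [0.0, -0.3, -2.1]
finger_gap: 0.143
gripper_force: 35.0
```

```bash
python3 -c "
from pl import *
rep(0,0); print(env.read_state()['wrist_torque'])"
```

```text
t 11.8667 pos [464.4 210.6 145.3] j [-1.37  0.11  0.76  2.25  0.11  0.59 -0.67] ydir 1.83 z [ 0.259  0.008 -0.966] F [ 0.  -0.3 -2.1] gap 0.143
tool shift [ 0.2 -2.   3.5] len 4.0
rel to target n,t,z 1.0 -0.2 3.9 tilt 15.0 roll 0.02
tool axes n-> [-0.001  0.966  0.259] t-> [1.    0.001 0.   ] z-> [ 0.     0.259 -0.966]
[-0.09549369  0.35486583 -0.05390236]
```

>>> jog_arm --rows "0 -0.3 1 0 0 0 255;0 -0.3 1 0 0 0 255;0 0 0 0 0 0 255;0 0 0 0 0 0 255"

```text
t: 12.2
tool_pos: [464.5, 210.8, 143.2]
eef_rot: [0.69, 0.712, 0.094, 0.091]
ft_force: [3.5, 1.8, -2.4]
finger_gap: 0.148
gripper_force: 35.0
```

>>> jog_arm --rows "0 -0.3 1 0 0 0 255;0 0 0 0 0 0 255;0 0 0 0 0 0 255"

```text
t: 12.45
tool_pos: [464.6, 210.8, 142.3]
eef_rot: [0.69, 0.712, 0.094, 0.091]
ft_force: [5.6, 1.3, -1.4]
finger_gap: 0.145
gripper_force: 35.0
```

>>> jog_arm --rows "0 -0.1 0.5 0 0 0 255;0 0 0 0 0 0 255;0 0 0 0 0 0 255"

```text
t: 12.7
tool_pos: [464.7, 210.8, 141.9]
eef_rot: [0.69, 0.712, 0.094, 0.091]
ft_force: [6.5, 0.9, 1.8]
finger_gap: 0.146
gripper_force: 35.0
```

Contact with both the board (Fx +6.5) and the bench (Fz up by about 4 N). Releasing gently.

>>> jog_arm --rows "0 0 0 0 0 0 255;0 0 0 0 0 0 255" --grip_force 5

```text
t: 12.87
tool_pos: [464.2, 210.7, 141.6]
eef_rot: [0.69, 0.712, 0.094, 0.091]
ft_force: [2.4, 0.5, 1.4]
finger_gap: 0.152
gripper_force: 5.0
```

>>> jog_arm --rows "0 0 0 0 0 0 200;0 0 0 0 0 0 190;0 0 0 0 0 0 180;0 0 0 0 0 0 160;0 0 0 0 0 0 140;0 0 0 0 0 0 120;0 0 0 0 0 0 120;0 0 0 0 0 0 120"

```text
t: 13.53
tool_pos: [464.2, 210.6, 141.6]
eef_rot: [0.69, 0.712, 0.094, 0.091]
ft_force: [-0.6, -0.3, -0.6]
finger_gap: 0.528
gripper_force: 0.0
```

```bash
python3 - <<'E'
from pl import *
rep()
p=env.camera("scene"); cv2.imwrite("pics/s4c.png",cv2.resize(p["color"][90:240,290:490],(800,600),interpolation=2)[:,:,::-1])
E
```

```text
t 13.5333 pos [464.2 210.6 141.6] j [-1.36  0.12  0.76  2.25  0.11  0.58 -0.66] ydir 1.83 z [ 0.259  0.008 -0.966] F [-0.6 -0.3 -0.6] gap 0.528
tool shift [ 0.3 -0.8 -0.1] len 0.9
rel to target n,t,z 0.8 -0.3 0.2 tilt 14.99 roll 0.02
tool axes n-> [-0.001  0.966  0.259] t-> [1.    0.001 0.   ] z-> [-0.     0.259 -0.966]
```

View pics/s4c.png

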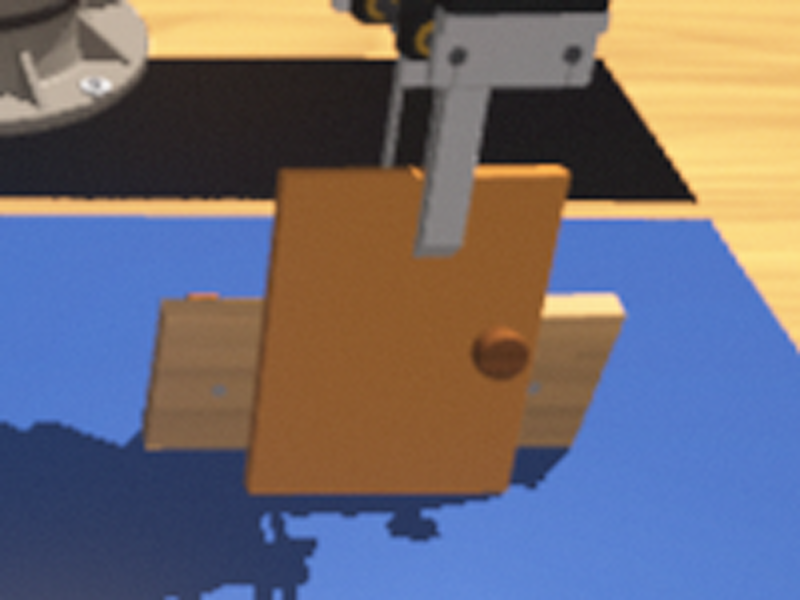

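The door stands leaning by itself with its foot at crop row 490, clear of the opened fingers. Retracting along the tool axis.

>>> jog_arm --rows "0 0 -5 0 0 0 120;0 0 -10 0 0 0 120;0 0 -12 0 0 0 120;0 0 -15 0 0 0 120;0 0 -15 0 0 0 120;0 0 -15 0 0 0 120;0 0 -15 0 0 0 120;0 0 -15 0 0 0 120;0 0 -15 0 0 0 120;0 0 0 0 0 0 120;0 0 0 0 0 0 120"

```text
t: 14.5
tool_pos: [434.1, 209.9, 255.2]
eef_rot: [0.69, 0.712, 0.095, 0.09]
ft_force: [0.2, 0.4, -0.7]
finger_gap: 0.529
gripper_force: 0.0
```

```bash
python3 - <<'E'
from pl import *
rep()
p=env.camera("scene"); save(p,"s5")
th=np.radians(15); xd=np.cos(th)*n+np.sin(th)*np.array([0,0,1]); zd=-np.sin(th)*n+np.cos(th)*np.array([0,0,1]); P=F+25.5*n
for a,b in((-70,0),(70,0),(70,180),(-70,180)): print(proj(p,P+14*xd+b*zd+a*t).round(1))
E
```

```text
t 14.5 pos [434.1 209.9 255.2] j [-1.45 -0.17  0.67  2.16  0.35  0.94 -0.92] ydir 1.81 z [ 0.259  0.01  -0.966] F [ 0.2  0.4 -0.7] gap 0.529
tool shift [ -0.2  -1.3 117.5] len 117.5
rel to target n,t,z -29.2 -0.1 113.8 tilt 15.04 roll 0.12
tool axes n-> [-0.002  0.966  0.259] t-> [1.    0.001 0.002] z-> [ 0.002  0.259 -0.966]
[351. 212.]
[415.6 211.6]
[432.  131.9]
[360.2 132.7]
```

View pics/s5.png

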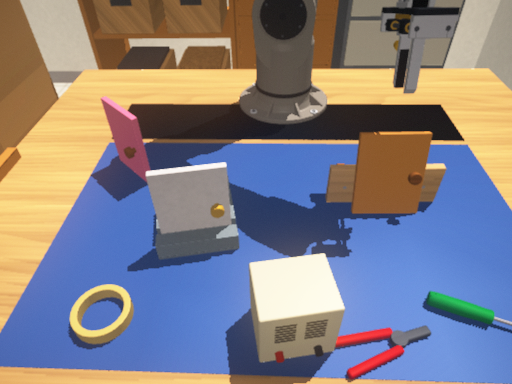

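The door stands at columns 352–429, rows 131–214, within about 3 px of the predicted 15° lean, centred on the board. The white door is still in the rack.

```bash
python3 -c "
from h import *
print(env.hand_in())"
```

```text
the job is handed in; nothing more can be done
None
```

The beech door now leans on the middle of the plywood board at about 15°, knob side out and standing by itself; the white door is still in the rack, and the job was handed in at about 14.5 s.

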